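# Press a seal onto a gift box and hold it

## Task

Slide the gift box along the wooden bed of the press, without lifting it off the bed, until the round seal on its lid is centred under the press pad, and let go of it. Then push the press knob straight down 25 mm from its rest, which brings the dark ring on its stem level with the top of the collar, so that the pad presses the seal on, and finish the program while still holding the knob at that depth: do not let go. Leave the jar, the paper roll and the loose wrapped sweet where they are.

Things in the scene. Friction and masses are not known exactly. Their poses are not given: they have to be found in the camera images.
- press: Fixed bench press. Origin on the table, under the pad axis. Wooden bed 14 mm thick, x -65 to 65, y -290 to 130 mm. Grey column 44 x 36 mm at y 82 to 118 (foot plate from y 75), an arm 32 mm wide at z 106 to 136 reaching towards -y to a round collar, 36 mm diameter, z 106 to 140, on the pad axis. Throat open to -y, +x, -x. Knob above the collar, pad below.
- pad: Rubber pad under the plunger, 24 mm diameter, 10 thick; origin: centre of its underside, at rest 70 mm above the table, 12 mm above the gift box's lid. Goes down with the knob; once on the lid it stays and is pushed back on its own spring (400 N/m, 1.6 N preload, 20 mm stroke: solid at 32 mm of knob travel).
- plunger (a joint): Knob travel in m: 0 at rest (up), grows as the knob is pushed straight down, stop at 0.040. Its spring (150 N/m, 4.5 N preload, less 1.1 N of weight) lifts it when let go. Held 25 mm down on the box it takes about 14 N, some 7 N of it the pad on the box.
- knob_top (a point): Centre of the top of the black mushroom knob (44 mm diameter, 24 tall, flat top 36 mm), at rest 204 mm above the table, on the pad axis; moves down with the knob. Below it a 14 mm steel stem with a 20 mm dark ring, its middle 25 mm above the collar's top at rest.
- giftbox: Rigid closed gift box of white card, 62 mm wide (x), 190 long (y), 44 high, 0.2 to 0.4 kg, a thin brown line round it; loose on the bed. Origin: centre of its underside. Starts to the -y side of the pad axis, a little askew, seal end towards the column. Grip it from above across its width, best near the end away from the seal.
- seal (a point): Centre of the round brown paper seal, 40 mm in diameter, flat on the lid of the gift box: at x = 0, y = +55 mm, z = 44 mm in the box's frame.
- jar: Closed glass jar, 72 mm diameter, 100 mm tall, loose; a bystander. Origin at the centre of its underside.
- roll: Paper roll, a brown ring 80 mm outside, 38 mm inside, 30 mm high, lying flat, loose; a bystander. Origin at the centre of its underside.
- sweet: Round white-wrapped sweet, 64 mm diameter, 30 mm high, loose; a bystander. Origin at the centre of its underside.
Not all that is in view belongs to the job. What is shaped like the giftbox but red or yellow is not meant.

How it is judged:
By the outcome, as a careful person would: the job done as asked, in the order asked, and still so for the second after the job is handed in, while the arm keeps its last pose, push and grip.
It also fails if it takes over 45 s, if anything falls off the work surface, if the arm or the gripper's body presses on something with over 40 N, if the wrist force passes 120 N, or if a joint passes its speed limit or range.

## Robot

A 6-joint arm with a two-finger parallel gripper is mounted at the origin on the work surface. World frame = base frame: x ahead of the robot, y to its left, z up, the work surface at z = 0. Lengths are in m, angles in degrees, forces in N, time in s.
With the tool pointing down it reaches from about 0.4 to 0.825 m from the base axis. Payload 7 kg.
Tool frame: the origin (TCP) lies midway between the tips of the shut fingers; the grasp point (between the pads) lies 19 mm behind it; z points along the fingers, y is the line along which they close (so a half turn about z gives the same grasp; the last joint's range is limited). The gripper opens to 88 mm and grips with 3 to 60 N. Pads are 19 mm wide; open, the fingers measure 130 mm over their backs; the gripper's body (78 mm by 193 mm) begins 47 mm behind the grasp point.
Start: joints at [-54.654, 20.546, 0.682, 0, -70.136, -16.507], TCP at [0.218, -0.639, 0.194] pointing down, gripper open.
Joint ranges: [-176.03, 176.03], [-82.01, 121.73], [-58.28, 71.71], [-173.87, 95.51], [-174.79, -0.11], [-173.66, 173.66]. Speed limits (degrees/s): [136.94, 136.94, 172.46, 180, 180, 180].

## Interface

Orientations are given as [roll, pitch, yaw] about the fixed x, y, z axes, in that order (R = Rz(yaw) Ry(pitch) Rx(roll)).
In Python, from plant import get_state, optics, order gives the robot as it stands. The module is installed in compiled form; this text tells all that it offers.
- The arm moves only by the tool send_rows, never from a script. Its argument "moves" is a list of rows, each an object with "slide": the shift along the tool's x, y, z as a fraction of full scale, a list of three; "turn": the turn about the tool's z as a fraction of full scale; "gripper": the opening, from 0 (shut) to 1 (fully open). A call has exactly 5 rows; each row is the pose to reach, as a shift and turn from the pose commanded when the call began, along the tool's axes at that moment; what a row does not reach only later rows make up. Full scale, the value 1, is 150 mm for a shift and 90 degrees for a turn. A row lasts 1/12 s, in which the tool goes at most 41.7 mm and 7.16 degrees, less where a joint would pass 70% of its speed; a pose out of reach is approached as far as the arm can. A call with a number of a shift or a turn outside -1 to 1 is refused whole. A call with a gripper value outside its range is refused whole. The fingers move at their own pace and stop on an object; "newtons" is the grip in N (left out, the last holds). Time passes only in rows, so rows that repeat a pose let the fingers close, or fill a call up. It gives the time, the measured TCP pose, the force, the opening and the grip force at its end, in the units of the state.
- get_state(): the state, without advancing time (a new reading comes with each control period).
- optics.capture(name): name is "scene" or "top" or "wrist"; returns a dict with "img" (400x640x3 uint8, red, green, blue), "intrinsics" (3x3 intrinsics, pixels), "origin" and "attitude" of the camera in the world. Camera axes: x right, y down, z forward; pixel columns grow to the right and rows downward; lengths in m; the calibration is good to about 2 mm. The wrist camera is an equidistant fisheye: a pixel r from the principal point sees the ray r / f radians off the axis. A picture is of the moment at which its call begins. There is no depth.
- order.close_job(): hands the job in; it is judged then, once.
Trained networks look in the newest picture that a camera, given by its name, has taken for a name from the list of things; names that differ only in an ending like _2 or _b are one class to them, and where a whole thing is asked for, a point or a joint stands for the part that bears it (a point fixed in the world has none). Each returns a list of dicts, best first, with "p" (0 to 1); they miss things now and then, are a little off and sometimes report something else, mostly with a low value. They report only what shows in the picture. A call takes as long as a camera call. They do not tell look-alikes from the thing itself.
- optics.look_for(camera, name): "location" ([x, y, z] in m, in world coordinates, good to about 4 mm: the middle of the surface that is visible of it).
The state is a dict: "time_s": time; "joints": joint angles; "qd": joint speeds; "joint_torque": joint torques, N m; "tcp_pos": TCP position; "eef_rot": TCP orientation; "contact_force": force on the tool from outside, world axes, zero at the start; "moment": the same for the moment, N m; "gripper_width": finger opening in m; "gripper_force": force on a finger pad.
Only numpy, scipy, OpenCV 4.12 (cv2) and the standard library are available. Lean on these libraries where they do the work, as an engineer would, in place of code of your own. Each camera call takes 0.05 s, during which the arm holds its last target. There are 200 camera calls.

## Working session

There is one attempt and no reset: what is moved stays moved. The work goes in short steps, Python scripts to look and compute and a tool call to move; the robot and the scene stay as the last step left them, time stands still between calls to the robot, and variables do not carry over. Pictures are saved under pics/ and viewed, at most 10 in all, crops included, and the job is handed in when it is done.

Besides the shell and the picture viewer there is one more tool, called after "Request:" in YAML: its name, and indented under it one key for each argument. send_rows: Moves the arm, as the interface text tells. Shift numbers are shares of 150 mm and turn numbers shares of 90 degrees, none past 1 either way. Its arguments: {"type":"object","properties":{"moves":{"type":"array"},"newtons":{"type":"number"}},"required":["moves"]}

```bash
mkdir -p pics; python3 - <<'E'
from plant import get_state, optics, order
import cv2
s=get_state();print({k:s[k] for k in('time_s','tcp_pos','eef_rot','gripper_width','contact_force')})
for c in('scene','top'):
    d=optics.capture(c);cv2.imwrite(f'pics/{c}0.png',d['img'][:,:,::-1])
    print(c,d['intrinsics'],d['origin'],d['attitude'])
    for n in('press','pad','knob_top','giftbox','seal','jar','roll','sweet'):
        print(n,[(r['location'],r['p']) for r in optics.look_for(c,n)][:3])
E
```

```text
{'time_s': 0.0, 'tcp_pos': array([ 0.21774942, -0.6383192 ,  0.19292508]), 'eef_rot': array([ 1.79904092e+02, -8.63357570e-03, -1.61167493e+02]), 'gripper_width': 0.0871766481128378, 'contact_force': array([-0.59345507, -0.04028844,  0.53455062])}
scene [[451.764811     0.         315.43487033]
 [  0.         451.764811   200.52211837]
 [  0.           0.           1.        ]] [ 0.98066887 -0.79004549  1.34143103] [-144.5995887    -0.39168401   29.70875151]
press []
pad []
knob_top [([0.553, 0.0007, 0.2018], 0.74)]
giftbox [([0.5421, -0.1856, 0.054], 0.93), ([0.3255, -0.1535, 0.0414], 0.85), ([0.7857, -0.236, 0.0455], 0.83)]
seal [([0.3217, -0.1552, 0.0483], 0.97), ([0.7911, 0.0213, 0.0454], 0.92), ([0.7818, -0.2334, 0.0454], 0.9)]
jar [([0.5977, 0.3265, 0.0741], 0.7)]
roll [([0.4676, 0.3739, 0.0298], 0.74)]
sweet [([0.5496, -0.4568, 0.0306], 0.66)]
top [[427.02367852   0.         317.7204814 ]
 [  0.         427.02367852 198.19193643]
 [  0.           0.           1.        ]] [ 0.43921753 -0.05549341  1.23874775] [-174.47166262    0.83416731  -91.40550963]
press [([0.5397, -0.02, 0.0091], 0.71)]
pad []
knob_top [([0.5498, 0.0061, 0.204], 0.66)]
giftbox [([0.7778, -0.2192, 0.0441], 0.89), ([0.5272, -0.1669, 0.0572], 0.71), ([0.3156, -0.1457, 0.0406], 0.69)]
seal [([0.7722, -0.2232, 0.0437], 0.97), ([0.3154, -0.1469, 0.0486], 0.94), ([0.7863, 0.0348, 0.0456], 0.77)]
jar [([0.587, 0.3386, 0.1027], 0.85), ([0.5395, -0.0189, 0.0133], 0.65), ([0.5474, 0.0079, 0.2041], 0.28)]
roll []
sweet [([0.5457, -0.4445, 0.0302], 0.76)]
```

View pics/scene0.png

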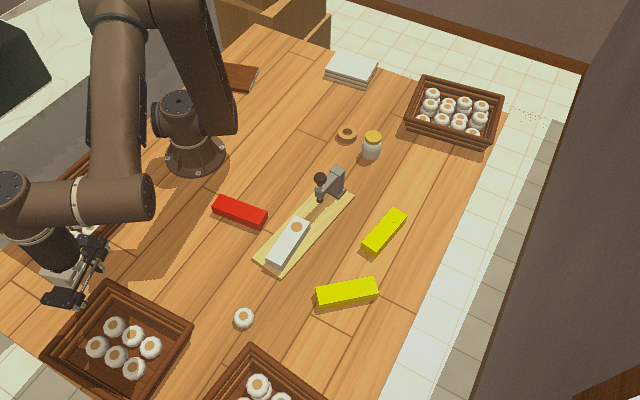

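View pics/top0.png

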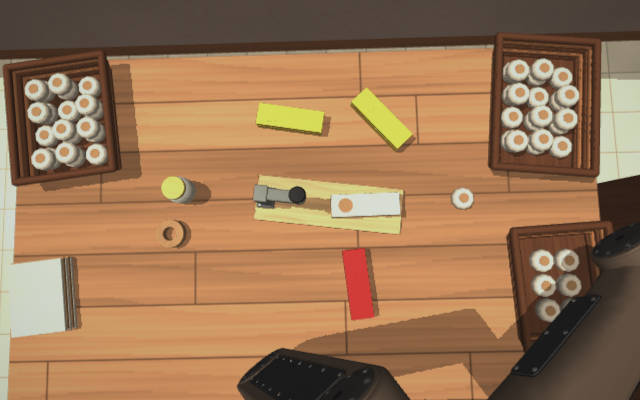

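The pictures show the white gift box on the press bed: top view about (331–401, 193–217), seal at (345,205), knob at (297,195). Red and yellow boxes are decoys. The sweet is at (462,198), beyond the bed. Next I'll measure by segmentation.

```bash
cat >h.py <<'E'
import numpy as np, cv2
from scipy.spatial.transform import Rotation as R
from plant import get_state, optics, order
def ray(d,uv,fish=False):
    K=d['intrinsics'];uv=np.atleast_2d(uv).astype(float)
    x=(uv-K[:2,2])/[K[0,0],K[1,1]]
    if fish:
        th=np.linalg.norm(x,axis=1,keepdims=True);v=np.c_[x*np.sin(th)/np.maximum(th,1e-9),np.cos(th)]
    else: v=np.c_[x,np.ones(len(x))]
    return v@R.from_euler('xyz',d['attitude'],degrees=True).as_matrix().T
def plane(d,uv,z,fish=False):
    v=ray(d,uv,fish);o=np.array(d['origin']);return o+v*((z-o[2])/v[:,2])[:,None]
def pix(d,P,fish=False):
    Rm=R.from_euler('xyz',d['attitude'],degrees=True).as_matrix();c=(np.atleast_2d(P)-d['origin'])@Rm
    K=d['intrinsics']
    if fish:
        r=np.linalg.norm(c[:,:2],axis=1,keepdims=True);x=c[:,:2]/np.maximum(r,1e-9)*np.arctan2(r,c[:,2:])
    else: x=c[:,:2]/c[:,2:]
    return x*[K[0,0],K[1,1]]+K[:2,2]
E
python3 - <<'E'
from h import *
for c,win in(('top',(240,160,420,250)),('scene',(240,160,370,290))):
    d=optics.capture(c);im=d['img'];x0,y0,x1,y1=win
    cr=cv2.resize(im[y0:y1,x0:x1],None,fx=4,fy=4,interpolation=cv2.INTER_CUBIC)
    cv2.imwrite(f'pics/{c}1.png',cr[:,:,::-1])
    for p in ([(205,335),(205,380),(182,330),(230,330),(205,345),(195,297)] if c=='top' else [(240,280),(228,297),(180,320),(250,262)]): print(c,p,im[p])
E
```

```text
top (205, 335) [216 221 207]
top (205, 380) [216 221 213]
top (182, 330) [197 160 106]
top (230, 330) [213 154 102]
top (205, 345) [204 152 101]
top (195, 297) [58 55 52]
scene (240, 280) [211 215 199]
scene (228, 297) [201 155  92]
scene (180, 320) [88 69 50]
scene (250, 262) [212 197 122]
```

View pics/top1.png

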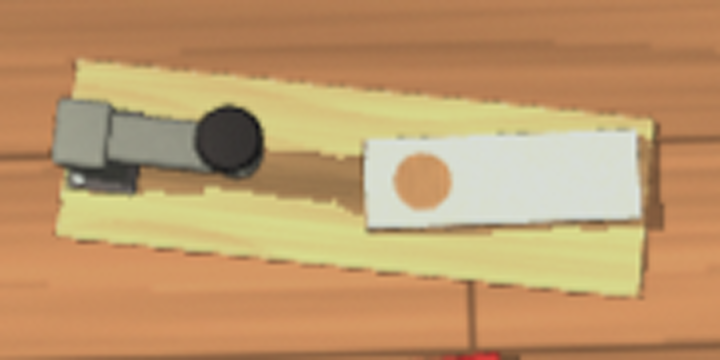

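View pics/scene1.png

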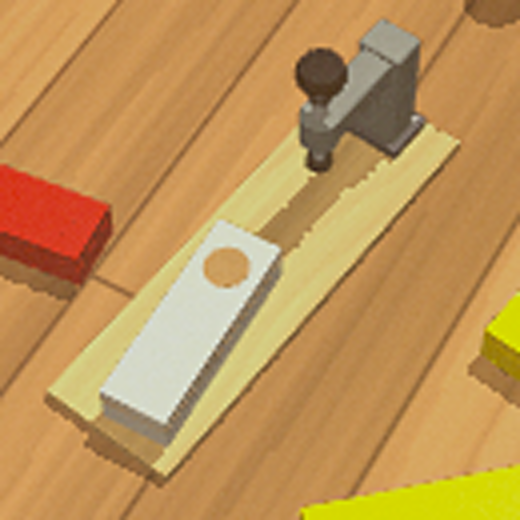

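Top crop (4×): bed corners (77,62), (655,121), (641,297), (57,236); lid corners (365,140), (637,130), (641,217), (368,229); seal (423,181); knob (229,139). In the scene crop, the seal is at (226,267) and the lid corners are (222,221), (280,243), (168,427), (102,394).

```bash
python3 - <<'E'
from h import *
np.set_printoptions(precision=4,suppress=True)
dt=optics.capture('top');ds=optics.capture('scene')
def f(d,x0,y0,L,z): return plane(d,np.array([x0,y0])+(np.array(L)+.5)/4-.5,z)[:,:2]
bed=f(dt,240,160,[(77,62),(655,121),(641,297),(57,236)],.014);print('bed top',bed, np.linalg.norm(np.roll(bed,-1,0)-bed,axis=1))
lid=f(dt,240,160,[(365,140),(637,130),(641,217),(368,229)],.058);print('lid',lid,np.linalg.norm(np.roll(lid,-1,0)-lid,axis=1))
print('seal t',f(dt,240,160,[(423,181)],.058),'knob t',f(dt,240,160,[(229,136)],.2))
bs=f(ds,240,160,[(460,141),(163,470),(47,393)],.014);print('bed scene',bs,np.linalg.norm(np.diff(bs,axis=0),axis=1))
ls=f(ds,240,160,[(222,221),(280,243),(168,427),(102,394)],.058);print('lid s',ls,np.linalg.norm(np.roll(ls,-1,0)-ls,axis=1))
print('seal s',f(ds,240,160,[(226,267)],.058),'knob s',f(ds,240,160,[(321,68)],.204))
ang=lambda v:np.degrees(np.arctan2(v[1],v[0]))
print('press yaw top',ang(bed[0]-bed[1])-90,ang(bed[3]-bed[2])-90,'scene',ang(bs[0]-bs[1])-90)
print('box yaw top',ang(lid[0]-lid[1])-90,ang(lid[3]-lid[2])-90,'scene',ang(ls[0]-ls[3])-90,ang(ls[1]-ls[2])-90)
y=np.radians((ang(bed[0]-bed[1])+ang(bed[3]-bed[2]))/2-90);ex=np.array([np.cos(y),np.sin(y)]);ey=np.array([-ex[1],ex[0]])
print('press origin top',bed.mean(0)+.08*ey)
E
```

```text
bed top [[ 0.6299  0.1286]
 [ 0.5758 -0.2877]
 [ 0.4499 -0.2722]
 [ 0.5039  0.1444]] [0.4197 0.1268 0.4201 0.1269]
lid [[ 0.5629 -0.0779]
 [ 0.565  -0.2666]
 [ 0.5045 -0.2668]
 [ 0.501  -0.0783]] [0.1887 0.0604 0.1886 0.0619]
seal t [[ 0.5333 -0.1173]] knob t [[0.5527 0.0079]]
bed scene [[ 0.6321  0.127 ]
 [ 0.5731 -0.2849]
 [ 0.4529 -0.2738]] [0.4162 0.1207]
lid s [[ 0.506  -0.0802]
 [ 0.56   -0.0748]
 [ 0.5702 -0.2683]
 [ 0.5089 -0.2697]] [0.0543 0.1938 0.0613 0.1896]
seal s [[ 0.5329 -0.118 ]] knob s [[0.5525 0.0048]]
press yaw top -7.396132184142743 -7.386599810543174 scene -8.142870662112443
box yaw top 0.6243840840086818 1.0690729481489143 scene 0.8734576263045142 3.0042546109485926
press origin top [0.5502 0.0076]
```

Request:
send_rows:
  moves:
    - {"slide":[-0.25,0.15,0],"turn":-0.07,"gripper":1}
    - {"slide":[-0.5,0.3,0],"turn":-0.14,"gripper":1}
    - {"slide":[-0.75,0.45,0],"turn":-0.21,"gripper":1}
    - {"slide":[-0.95,0.6,0],"turn":-0.28,"gripper":1}
    - {"slide":[-0.95,0.6,0],"turn":-0.35,"gripper":1}
  newtons: 20

```text
time_s: 1.52
tcp_pos: [0.327, -0.5034, 0.1944]
eef_rot: [-179.9, 0.1, -129.1]
contact_force: [-0.8, -0.5, 0.5]
gripper_width: 0.0872
gripper_force: 0.0
```

```bash
cat >>h.py <<'E'
def goal(p,yaw):
    "slide and turn (fractions) from the measured pose to TCP p, tool down at yaw"
    s=get_state();M=R.from_euler('xyz',s['eef_rot'],degrees=True).as_matrix()
    dy=(yaw-s['eef_rot'][2]+180)%360-180
    print('t',s['time_s'],'at',np.round(s['tcp_pos'],4),np.round(s['eef_rot'],2),'slide',np.round(M.T@(np.array(p)-s['tcp_pos'])/.15,3),'turn',round(-dy/90,3),'F',np.round(s['contact_force'],1),'w',round(s['gripper_width'],4),round(float(np.max(s['gripper_force'])),1))
E
python3 -c "
from h import *
goal([.5345,-.2425,.15],-89.1)"
```

```text
t 1.5167 at [ 0.327  -0.5034  0.1944] [-1.7994e+02  7.0000e-02 -1.2914e+02] slide [-2.222  0.025  0.299] turn -0.445 F [-0.8 -0.5  0.5] w 0.0872 0.0
```

Request:
send_rows:
  moves:
    - {"slide":[-0.25,0,0],"turn":-0.075,"gripper":1}
    - {"slide":[-0.5,0,0],"turn":-0.15,"gripper":1}
    - {"slide":[-0.75,0,0],"turn":-0.225,"gripper":1}
    - {"slide":[-1,0,0],"turn":-0.3,"gripper":1}
    - {"slide":[-1,0,0],"turn":-0.37,"gripper":1}

```text
time_s: 1.93
tcp_pos: [0.4229, -0.3884, 0.1942]
eef_rot: [-179.9, 0.0, -95.8]
contact_force: [-0.8, -0.8, 0.9]
gripper_width: 0.0877
gripper_force: 0.0
```

```bash
python3 -c "
from h import *
goal([.5345,-.2425,.15],-89.1)"
```

```text
t 1.9333 at [ 0.4229 -0.3884  0.1942] [-1.7991e+02  1.0000e-02 -9.5800e+01] slide [-1.043 -0.641  0.296] turn -0.074 F [-0.8 -0.8  0.9] w 0.0877 0.0
```

Request:
send_rows:
  moves:
    - {"slide":[-0.22,-0.14,0.05],"turn":-0.03,"gripper":1}
    - {"slide":[-0.44,-0.28,0.1],"turn":-0.074,"gripper":1}
    - {"slide":[-0.66,-0.42,0.15],"turn":-0.074,"gripper":1}
    - {"slide":[-0.88,-0.55,0.23],"turn":-0.074,"gripper":1}
    - {"slide":[-1,-0.64,0.3],"turn":-0.074,"gripper":1}

```text
time_s: 2.35
tcp_pos: [0.5334, -0.251, 0.1487]
eef_rot: [-179.9, 0.0, -89.6]
contact_force: [0.2, -0.6, -0.4]
gripper_width: 0.0875
gripper_force: 0.0
```

```bash
python3 - <<'E'
from h import *
d=optics.capture('wrist');cv2.imwrite('pics/w1.png',d['img'][:,:,::-1]);print(d['intrinsics'],d['origin'],d['attitude'])
goal([.5345,-.2425,.033],-89.1)
for P in [(.5321,-.1177,.058),(.563,-.078,.058),(.501,-.078,.058),(.565,-.2667,.058),(.5045,-.2668,.058)]: print(pix(d,P,True))
E
```

```text
[[309.70691629   0.         321.94978922]
 [  0.         309.70691629 198.1017039 ]
 [  0.           0.           1.        ]] [ 0.53424328 -0.31806846  0.33950221] [ 1.65469425e+02  4.44774396e-02 -1.79635081e+02]
t 2.4 at [ 0.5343 -0.2493  0.1462] [ 1.7994e+02  6.0000e-02 -8.9540e+01] slide [-0.044 -0.003  0.755] turn -0.005 F [ 1.4  1.6 -1.3] w 0.0877 0.0
[[322.94478153 311.14674713]]
[[295.95366442 337.80130323]]
[[349.53841071 338.0384073 ]]
[[288.64141537 175.33198343]]
[[353.93897676 175.63696216]]
```

View pics/w1.png

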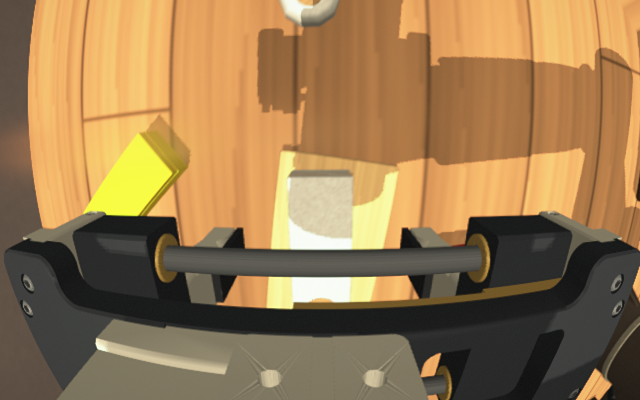

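The wrist view shows the box end at (289–352, 172), centred between the fingers and matching the prediction, so I descend and grip.

Request:
send_rows:
  moves:
    - {"slide":[-0.03,0,0.2],"turn":-0.005,"gripper":1}
    - {"slide":[-0.03,0,0.4],"turn":-0.005,"gripper":1}
    - {"slide":[-0.03,0,0.6],"turn":-0.005,"gripper":1}
    - {"slide":[-0.03,0,0.75],"turn":-0.005,"gripper":1}
    - {"slide":[-0.03,0,0.81],"turn":-0.005,"gripper":1}

```text
time_s: 2.82
tcp_pos: [0.5293, -0.2487, 0.0241]
eef_rot: [179.7, 0.1, -89.3]
contact_force: [-1.1, 0.6, 0.6]
gripper_width: 0.0876
gripper_force: 0.0
```

Request:
send_rows:
  moves:
    - {"slide":[0,0,0],"turn":0,"gripper":0.6}
    - {"slide":[0,0,0],"turn":0,"gripper":0.6}
    - {"slide":[0,0,0],"turn":0,"gripper":0.6}
    - {"slide":[0,0,0],"turn":0,"gripper":0.6}
    - {"slide":[0,0,0],"turn":0,"gripper":0.6}
  newtons: 20

```text
time_s: 3.23
tcp_pos: [0.5325, -0.2494, 0.0289]
eef_rot: [-179.9, -0.0, -89.2]
contact_force: [0.1, 0.3, -0.5]
gripper_width: 0.0597
gripper_force: 0.0
```

```bash
python3 -c "
from h import *
goal([.5345,-.2425,.024],-89.1)"
```

```text
t 3.2333 at [ 0.5325 -0.2494  0.0289] [-1.7985e+02 -2.0000e-02 -8.9250e+01] slide [-0.046 -0.014  0.033] turn -0.002 F [ 0.1  0.3 -0.5] w 0.0597 0.0
```

```bash
python3 - <<'E'
from h import *
d=optics.capture('wrist');cv2.imwrite('pics/w2.png',d['img'][:,:,::-1])
for i in range(3):
    goal([.5345,-.2425,.024],-89.1); optics.capture('wrist')
E
```

```text
t 3.2833 at [ 0.5322 -0.2494  0.0286] [-1.7988e+02 -2.0000e-02 -8.9250e+01] slide [-0.046 -0.016  0.031] turn -0.002 F [-0.2  1.  -0. ] w 0.0563 0.0
t 3.3333 at [ 0.532  -0.2493  0.0284] [-1.799e+02 -1.000e-02 -8.925e+01] slide [-0.045 -0.017  0.029] turn -0.002 F [-0.4 -0.5 -0.1] w 0.0547 0.0
t 3.3833 at [ 0.5319 -0.2493  0.0282] [-1.7993e+02 -1.0000e-02 -8.9250e+01] slide [-0.045 -0.018  0.028] turn -0.002 F [ 0.  -0.1  0.5] w 0.0536 0.0
```

View pics/w2.png

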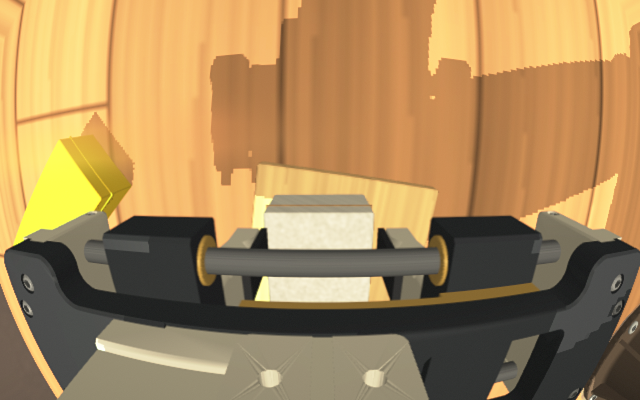

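The picture shows the box end at (268–373, 195–212), with the fingers close on both sides. The reading of 53.6 mm with no force doesn't fit a 62 mm box, so I check finger positions against the projection and close further.

Request:
send_rows:
  moves:
    - {"slide":[-0.02,0,0.02],"turn":0,"gripper":0.5}
    - {"slide":[-0.02,0,0.02],"turn":0,"gripper":0.4}
    - {"slide":[-0.02,0,0.02],"turn":0,"gripper":0.3}
    - {"slide":[-0.02,0,0.02],"turn":0,"gripper":0.3}
    - {"slide":[-0.02,0,0.02],"turn":0,"gripper":0.3}

```text
time_s: 3.85
tcp_pos: [0.5321, -0.2465, 0.0256]
eef_rot: [-179.9, -0.1, -89.2]
contact_force: [-2.5, 0.6, 9.5]
gripper_width: 0.0282
gripper_force: 5.1
```

```bash
python3 - <<'E'
from h import *
for i in range(2):
    d=optics.capture('wrist');goal([.5345,-.2425,.024],-89.1)
cv2.imwrite('pics/w3.png',d['img'][150:330,150:490,::-1].repeat(2,0).repeat(2,1))
t=get_state()['tcp_pos']
for w in(.031,.0225):
  for z in(.03,.047,.058):print(w,z,pix(d,[(t[0]+w,t[1],z),(t[0]-w,t[1],z)],True).ravel())
d=optics.capture('top');print(optics.look_for('top','seal')[:3],optics.look_for('top','giftbox')[:3])
E
```

```text
t 3.9 at [ 0.5321 -0.2465  0.0256] [-1.7993e+02 -6.0000e-02 -8.9210e+01] slide [-0.027 -0.017  0.011] turn -0.001 F [-2.8  0.  10.1] w 0.0271 5.1
t 3.95 at [ 0.5321 -0.2465  0.0256] [-1.7993e+02 -6.0000e-02 -8.9210e+01] slide [-0.027 -0.017  0.011] turn -0.001 F [-2.3 -0.3 10.1] w 0.0268 5.0
0.031 0.03 [274.65168641 225.7704002  370.94333157 226.98665984]
0.031 0.047 [270.50891638 235.36045455 375.1760443  236.66060376]
0.031 0.058 [267.44743315 242.48766074 378.30161143 243.84583399]
0.0225 0.03 [287.74146708 226.04368654 357.89707608 226.92952588]
0.0225 0.047 [284.71490681 235.70779523 361.02491918 236.65514931]
0.0225 0.058 [282.47444321 242.89945971 363.33894751 243.88938463]
[{'location': [0.7747, -0.2267, 0.043], 'p': 0.93}, {'location': [0.506, -0.1701, 0.0565], 'p': 0.83}, {'location': [0.3014, -0.1504, 0.048], 'p': 0.75}] [{'location': [0.7807, 0.0357, 0.0432], 'p': 0.93}, {'location': [0.7797, -0.2216, 0.0455], 'p': 0.88}, {'location': [0.3026, -0.1512, 0.0411], 'p': 0.76}]
```

View pics/w3.png

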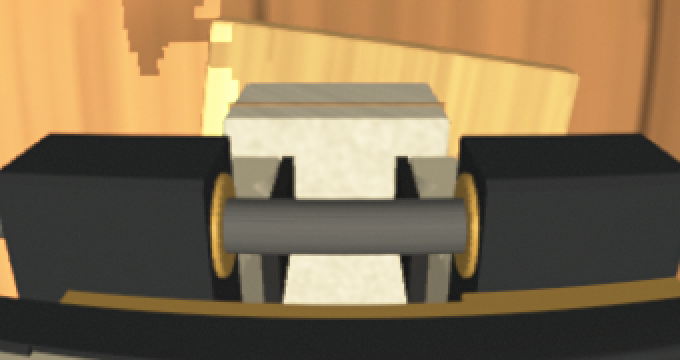

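The fingers are over the lid, with the tips resting on it at 10 N. So the true tips sit higher than the reported TCP says. I check from the outside cameras, in one composite.

```bash
python3 - <<'E'
from h import *
a=optics.capture('scene');t=get_state()['tcp_pos']
p=pix(a,t)[0];print('tcp px',p,'z58',pix(a,[t[0],t[1],.058])[0], 'body',pix(a,t+[0,0,.066])[0])
u,v=220,150
A=cv2.resize(a['img'][v:v+140,u:u+140],(560,560),interpolation=cv2.INTER_CUBIC)
cv2.imwrite('pics/c4.png',A[:,:,::-1])
print('in crop',(p-[u,v])*4)
E
```

```text
tcp px [275.79988327 260.49410825] z58 [275.1455678  255.72839812] body [274.44220772 250.60547138]
in crop [223.19953308 441.97643302]
```

View pics/c4.png

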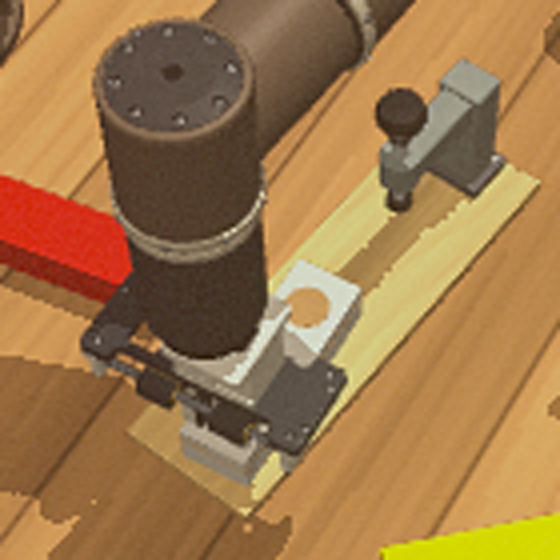

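The scene view shows the box unmoved (seal at crop (308,307), as before) with the gripper standing on its lid. The tips are about 32 mm above the reported TCP. I lift, reopen, then descend to a lower reported height.

Request:
send_rows:
  moves:
    - {"slide":[0,0,-0.1],"turn":0,"gripper":1}
    - {"slide":[0,-0.015,-0.15],"turn":0,"gripper":1}
    - {"slide":[0,-0.015,-0.15],"turn":0,"gripper":1}
    - {"slide":[0,-0.015,-0.15],"turn":0,"gripper":1}
    - {"slide":[0,-0.015,-0.15],"turn":0,"gripper":1}

```text
time_s: 4.57
tcp_pos: [0.5334, -0.246, 0.0463]
eef_rot: [180.0, 0.0, -89.3]
contact_force: [-0.0, 0.2, 0.0]
gripper_width: 0.0542
gripper_force: 0.0
```

Request:
send_rows:
  moves:
    - {"slide":[0,0,0],"turn":0,"gripper":1}
    - {"slide":[0,0,0],"turn":0,"gripper":1}
    - {"slide":[0,0,0],"turn":0,"gripper":1}
    - {"slide":[0,0,0],"turn":0,"gripper":1}
    - {"slide":[0,0,0],"turn":0,"gripper":1}

```text
time_s: 4.98
tcp_pos: [0.5336, -0.2462, 0.0467]
eef_rot: [180.0, 0.0, -89.3]
contact_force: [0.4, -0.8, 0.8]
gripper_width: 0.0853
gripper_force: 0.0
```

```bash
python3 - <<'E'
from h import *
d=optics.capture('top')
goal([.5345,-.2455,.0],-89.1)
print(optics.look_for('top','seal'))
d=optics.capture('wrist');print(optics.look_for('wrist','seal'),optics.look_for('wrist','giftbox'))
d=optics.capture('scene');print(optics.look_for('scene','seal')[:4])
E
```

```text
t 5.0333 at [ 0.5336 -0.2462  0.0467] [179.98  -0.   -89.25] slide [-0.005 -0.006  0.311] turn -0.002 F [-0.2 -0.3  0.1] w 0.0863 0.0
[{'location': [0.7747, -0.2256, 0.0439], 'p': 0.96}, {'location': [0.5085, -0.1745, 0.0611], 'p': 0.77}, {'location': [0.304, -0.1525, 0.048], 'p': 0.73}, {'location': [0.7843, 0.0326, 0.0454], 'p': 0.68}]
[{'location': [0.5364, -0.2484, 0.0617], 'p': 0.85}, {'location': [0.725, -0.2759, 0.053], 'p': 0.76}] [{'location': [0.5325, -0.2474, 0.0548], 'p': 0.88}, {'location': [0.7241, -0.2695, 0.0426], 'p': 0.87}]
[{'location': [0.542, -0.1471, 0.0576], 'p': 0.82}, {'location': [0.7928, 0.0203, 0.0473], 'p': 0.82}, {'location': [0.7828, -0.2335, 0.042], 'p': 0.8}]
```

Request:
send_rows:
  moves:
    - {"slide":[-0.005,-0.006,0.06],"turn":0,"gripper":1}
    - {"slide":[-0.005,-0.006,0.12],"turn":0,"gripper":1}
    - {"slide":[-0.005,-0.006,0.18],"turn":0,"gripper":1}
    - {"slide":[-0.005,-0.006,0.24],"turn":0,"gripper":1}
    - {"slide":[-0.005,-0.006,0.3],"turn":0,"gripper":1}

```text
time_s: 5.75
tcp_pos: [0.5341, -0.2454, 0.0004]
eef_rot: [179.9, 0.0, -89.3]
contact_force: [-0.1, -0.4, 0.1]
gripper_width: 0.0876
gripper_force: 0.0
```

Request:
send_rows:
  moves:
    - {"slide":[0,0,0],"turn":0,"gripper":0.65}
    - {"slide":[0,0,0],"turn":0,"gripper":0.65}
    - {"slide":[0,0,0],"turn":0,"gripper":0.65}
    - {"slide":[0,0,0],"turn":0,"gripper":0.65}
    - {"slide":[0,0,0],"turn":0,"gripper":0.65}
  newtons: 20

```text
time_s: 6.17
tcp_pos: [0.5349, -0.2455, 0.0024]
eef_rot: [-180.0, -0.0, -89.2]
contact_force: [0.2, 0.1, -1.6]
gripper_width: 0.0618
gripper_force: 20.0
```

```bash
python3 - <<'E'
from h import *
for i in range(3): optics.capture('top')
goal([.5345,-.2455,.0],-89.1)
E
```

```text
t 6.3167 at [ 0.5349 -0.2455  0.0024] [-1.7995e+02 -1.0000e-02 -8.9250e+01] slide [-0.     0.003  0.016] turn -0.002 F [-0.5  0.8  1.3] w 0.0618 20.0
```

Gripped (61.8 mm, 20 N). Now slide about 126 mm along +y with an 8° turn, in two calls.

Request:
send_rows:
  moves:
    - {"slide":[-0.06,0,0],"turn":0.01,"gripper":0.65}
    - {"slide":[-0.14,0,0],"turn":0.025,"gripper":0.65}
    - {"slide":[-0.22,0,0],"turn":0.045,"gripper":0.65}
    - {"slide":[-0.3,0,0],"turn":0.065,"gripper":0.65}
    - {"slide":[-0.36,0,0],"turn":0.085,"gripper":0.65}

```text
time_s: 6.73
tcp_pos: [0.534, -0.1912, 0.0024]
eef_rot: [-180.0, -0.0, -97.0]
contact_force: [-0.4, -1.9, 0.7]
gripper_width: 0.0622
gripper_force: 20.0
```

```bash
python3 - <<'E'
from h import *
goal([.5347,-.1195,.0015],-97.4)
E
```

```text
t 6.7333 at [ 0.534  -0.1912  0.0024] [-1.7996e+02 -2.0000e-02 -9.6980e+01] slide [-0.475  0.054  0.006] turn 0.005 F [-0.4 -1.9  0.7] w 0.0622 20.0
```

Request:
send_rows:
  moves:
    - {"slide":[-0.09,0.01,0],"turn":0.005,"gripper":0.65}
    - {"slide":[-0.19,0.02,0],"turn":0.005,"gripper":0.65}
    - {"slide":[-0.29,0.035,0],"turn":0.005,"gripper":0.65}
    - {"slide":[-0.39,0.045,0],"turn":0.005,"gripper":0.65}
    - {"slide":[-0.47,0.054,0],"turn":0.005,"gripper":0.65}

```text
time_s: 7.15
tcp_pos: [0.5346, -0.1199, 0.0024]
eef_rot: [-180.0, -0.0, -97.3]
contact_force: [-0.6, -3.3, 2.3]
gripper_width: 0.0617
gripper_force: 20.0
```

```bash
python3 - <<'E'
from h import *
d=optics.capture('scene')
goal([.5347,-.1195,.0015],-97.4)
A=cv2.resize(d['img'][150:270,260:400],(700,600),interpolation=cv2.INTER_CUBIC)
# box model overlay
t=get_state()
y=np.radians(t['eef_rot'][2]+90);ex=np.array([np.cos(y),np.sin(y)]);ey=np.array([-ex[1],ex[0]])
s=t['tcp_pos'][:2]+.1278*ey;print('seal est',s)
def dr(c,px): 
    q=((px-[260,150])+.5)*5;cv2.polylines(A,[np.int32(q)],True,c,1)
L=[np.r_[s+a*ex+b*ey,.058] for a,b in((-.031,.04),(.031,.04),(.031,-.15),(-.031,-.15))]
dr((255,0,0),pix(d,L))
th=np.linspace(0,6.28,40)
dr((0,0,255),pix(d,[np.r_[s+.02*(np.cos(k)*ex+np.sin(k)*ey),.058] for k in th]))
dr((0,255,0),pix(d,[(.5512+.012*np.cos(k),.0072+.012*np.sin(k),.07) for k in th]))
dr((0,255,0),pix(d,[(.5512+.022*np.cos(k),.0072+.022*np.sin(k),.192) for k in th]))
cv2.imwrite('pics/s5.png',A[:,:,::-1])
E
```

```text
t 7.2 at [ 0.5348 -0.1184  0.0024] [-1.7994e+02  2.0000e-02 -9.7310e+01] slide [ 0.008 -0.001  0.006] turn 0.001 F [-0.8  4.6  2.3] w 0.0621 20.0
seal est [0.5510154  0.00840318]
```

View pics/s5.png

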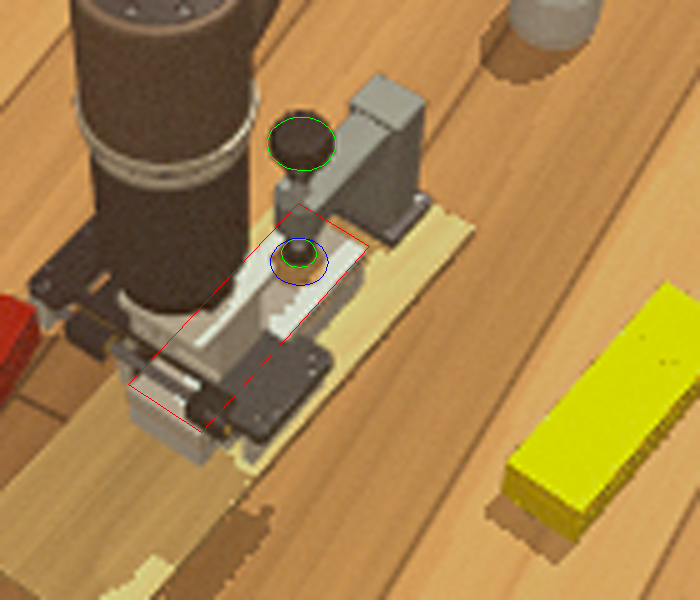

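The overlay agrees well: the seal outline (300,262) surrounds the pad (299,253 at its own height), and the lid outline fits the box. I release and rise.

Request:
send_rows:
  moves:
    - {"slide":[0,0,0],"turn":0,"gripper":1}
    - {"slide":[0,0,0],"turn":0,"gripper":1}
    - {"slide":[0,0,0],"turn":0,"gripper":1}
    - {"slide":[0,0,0],"turn":0,"gripper":1}
    - {"slide":[0,0,0],"turn":0,"gripper":1}

```text
time_s: 7.62
tcp_pos: [0.5342, -0.121, 0.0017]
eef_rot: [180.0, -0.0, -97.4]
contact_force: [0.1, -0.3, -0.2]
gripper_width: 0.0859
gripper_force: 0.0
```

Request:
send_rows:
  moves:
    - {"slide":[0,0,-0.08],"turn":0,"gripper":1}
    - {"slide":[0,0,-0.2],"turn":0,"gripper":1}
    - {"slide":[0,0,-0.4],"turn":0,"gripper":1}
    - {"slide":[0,0,-0.65],"turn":0,"gripper":1}
    - {"slide":[0,0,-0.9],"turn":0,"gripper":1}

```text
time_s: 8.03
tcp_pos: [0.5334, -0.121, 0.1378]
eef_rot: [179.9, -0.0, -97.4]
contact_force: [1.2, 0.6, -0.1]
gripper_width: 0.0877
gripper_force: 0.0
```

Request:
send_rows:
  moves:
    - {"slide":[0,0,-0.2],"turn":0,"gripper":0}
    - {"slide":[0,0,-0.4],"turn":0,"gripper":0}
    - {"slide":[0,0,-0.6],"turn":0,"gripper":0}
    - {"slide":[0,0,-0.7],"turn":0,"gripper":0}
    - {"slide":[0,0,-0.7],"turn":0,"gripper":0}
  newtons: 20

```text
time_s: 8.45
tcp_pos: [0.5362, -0.1211, 0.2463]
eef_rot: [-179.6, 0.0, -97.4]
contact_force: [-0.2, -0.8, 0.3]
gripper_width: 0.0599
gripper_force: 0.0
```

```bash
python3 - <<'E'
from h import *
d=optics.capture('scene')
goal([.5512,.0072,.24],-97.4)
A=cv2.resize(d['img'][170:280,250:380],None,fx=4.6,fy=4.6,interpolation=cv2.INTER_CUBIC)
cv2.imwrite('pics/s6.png',A[:,:,::-1])
im=d['img'].astype(int)
# lid mask: white
hsv=cv2.cvtColor(d['img'],cv2.COLOR_RGB2HSV)
m=((hsv[...,1]<40)&(hsv[...,2]>185)).astype(np.uint8);m[:180]=0;m[285:]=0;m[:,:250]=0;m[:,345:]=0
c=max(cv2.findContours(m,0,2)[0],key=cv2.contourArea);b=cv2.boxPoints(cv2.minAreaRect(c))
print(cv2.contourArea(c));P=plane(d,c[:,0],.058)[:,:2];r=cv2.minAreaRect((P*1000).astype(np.float32));print(r)
E
```

```text
t 8.5 at [ 0.5352 -0.1208  0.2439] [-1.7978e+02  5.0000e-02 -9.7380e+01] slide [-0.86   0.004  0.027] turn 0.0 F [-1.   0.5 -0.7] w 0.0559 0.0
410.0
((544.4102783203125, -47.99492645263672), (186.42550659179688, 60.532997131347656), 82.9494857788086)
```

The released lid measures centre (544.4, −48.0) mm, yaw −7°, giving the seal at (551.2, 6.6) mm against the pad axis at (551.2, 7.2) mm. Now over the knob.

Request:
send_rows:
  moves:
    - {"slide":[-0.15,0,0],"turn":0,"gripper":0}
    - {"slide":[-0.35,0,0],"turn":0,"gripper":0}
    - {"slide":[-0.55,0,0],"turn":0,"gripper":0}
    - {"slide":[-0.75,0,0],"turn":0,"gripper":0}
    - {"slide":[-0.86,0.004,0],"turn":0,"gripper":0}

```text
time_s: 8.92
tcp_pos: [0.5498, 0.0095, 0.2404]
eef_rot: [179.9, -0.0, -97.3]
contact_force: [0.4, -0.8, 1.1]
gripper_width: 0.0225
gripper_force: 0.0
```

Request:
send_rows:
  moves:
    - {"slide":[0,0,0.06],"turn":0,"gripper":0}
    - {"slide":[0,0,0.12],"turn":0,"gripper":0}
    - {"slide":[0,0,0.18],"turn":0,"gripper":0}
    - {"slide":[0,0,0.24],"turn":0,"gripper":0}
    - {"slide":[0,0,0.26],"turn":0,"gripper":0}

```text
time_s: 9.33
tcp_pos: [0.549, 0.0065, 0.2004]
eef_rot: [179.8, -0.1, -97.4]
contact_force: [-0.4, -0.1, -0.3]
gripper_width: 0.0006
gripper_force: 0.0
```

```bash
python3 - <<'E'
from h import *
for c in('top','top','scene','scene'):d=optics.capture(c)
goal([.5512,.0072,.18],-97.4)
E
```

```text
t 9.5333 at [0.5504 0.007  0.203 ] [-1.7999e+02 -1.0000e-02 -9.7390e+01] slide [-0.002 -0.005  0.153] turn 0.0 F [ 0.4 -0.4 -0.5] w 0.0007 0.0
```

Request:
send_rows:
  moves:
    - {"slide":[0,0,0.05],"turn":0,"gripper":0}
    - {"slide":[0,0,0.1],"turn":0,"gripper":0}
    - {"slide":[0,0,0.15],"turn":0,"gripper":0}
    - {"slide":[0,0,0.19],"turn":0,"gripper":0}
    - {"slide":[0,0,0.19],"turn":0,"gripper":0}

```text
time_s: 9.95
tcp_pos: [0.5492, 0.0074, 0.1725]
eef_rot: [179.9, -0.0, -97.4]
contact_force: [0.3, -0.4, -0.6]
gripper_width: 0.001
gripper_force: 0.0
```

Request:
send_rows:
  moves:
    - {"slide":[0,0,0.02],"turn":0,"gripper":0}
    - {"slide":[0,0,0.04],"turn":0,"gripper":0}
    - {"slide":[0,0,0.06],"turn":0,"gripper":0}
    - {"slide":[0,0,0.06],"turn":0,"gripper":0}
    - {"slide":[0,0,0.06],"turn":0,"gripper":0}

```text
time_s: 10.37
tcp_pos: [0.5503, 0.0075, 0.1657]
eef_rot: [-180.0, -0.0, -97.3]
contact_force: [-2.3, -0.6, 4.0]
gripper_width: 0.0003
gripper_force: 2.2
```

```bash
python3 - <<'E'
from h import *
F=[]
for c in range(6):
    d=optics.capture('scene');F.append(get_state()['contact_force'])
print(np.mean(F,0));goal([.5512,.0072,.147],-97.4)
E
```

```text
[-1.86899568 -0.51128673  4.20166774]
t 10.6667 at [0.5503 0.0075 0.1656] [-179.98    0.    -97.35] slide [ 0.001 -0.006  0.124] turn 0.001 F [-1.9 -1.1  4. ] w 0.0004 2.2
```

Contact is confirmed: 4.2 N at z = 0.1656, so about 5 mm of travel and contact at about 0.171. Continue pushing.

Request:
send_rows:
  moves:
    - {"slide":[0,0,0.02],"turn":0,"gripper":0}
    - {"slide":[0,0,0.04],"turn":0,"gripper":0}
    - {"slide":[0,0,0.06],"turn":0,"gripper":0}
    - {"slide":[0,0,0.08],"turn":0,"gripper":0}
    - {"slide":[0,0,0.1],"turn":0,"gripper":0}

```text
time_s: 11.08
tcp_pos: [0.5504, 0.0075, 0.1511]
eef_rot: [-180.0, -0.0, -97.3]
contact_force: [-4.9, 0.1, 11.3]
gripper_width: 0.0006
gripper_force: 6.0
```

```bash
python3 - <<'E'
from h import *
F=[]
for c in range(6):
    d=optics.capture('scene');F.append(get_state()['contact_force'])
print(np.mean(F,0));goal([.5512,.0072,.1463],-97.4)
E
```

```text
[-5.13258383  0.03989105 12.14819312]
t 11.3833 at [0.5505 0.0075 0.1514] [-179.94   -0.    -97.33] slide [ 0.001 -0.005  0.034] turn 0.001 F [-4.8 -0.1 11.9] w 0.0008 5.8
```

Request:
send_rows:
  moves:
    - {"slide":[0,0,0.01],"turn":0,"gripper":0}
    - {"slide":[0,0,0.02],"turn":0,"gripper":0}
    - {"slide":[0,0,0.028],"turn":0,"gripper":0}
    - {"slide":[0,0,0.028],"turn":0,"gripper":0}
    - {"slide":[0,0,0.028],"turn":0,"gripper":0}

```text
time_s: 11.8
tcp_pos: [0.5505, 0.0075, 0.1475]
eef_rot: [-179.9, 0.0, -97.3]
contact_force: [-6.6, 0.7, 13.0]
gripper_width: 0.0003
gripper_force: 6.9
```

```bash
python3 - <<'E'
from h import *
F=[];I=[]
for c in range(8):
    d=optics.capture('scene');F.append(get_state()['contact_force']);I.append(d['img'].astype(float))
print(np.mean(F,0));goal([.5512,.0072,.1475],-97.4)
A=np.mean(I,0).astype(np.uint8)[165:235,275:355]
cv2.imwrite('pics/s7.png',cv2.resize(A,(640,560),interpolation=cv2.INTER_CUBIC)[:,:,::-1])
c=lambda z:np.round((pix(d,(.5512,.0072,z))[0]-[275,165]+.5)*8)
for n,z in(('collar top',.14),('ring if 25',.14),('ring rest',.165),('knobtop',.179),('knob bottom',.155)):print(n,c(z))
E
```

```text
[-5.95738014 -0.06486259 13.55791021]
t 12.2 at [0.5505 0.0075 0.1476] [-179.93    0.    -97.33] slide [ 0.001 -0.005  0.001] turn 0.001 F [-6.2 -0.3 13.7] w 0.0007 6.9
collar top [361. 188.]
ring if 25 [361. 188.]
ring rest [362. 151.]
knobtop [362. 130.]
knob bottom [361. 166.]
```

View pics/s7.png

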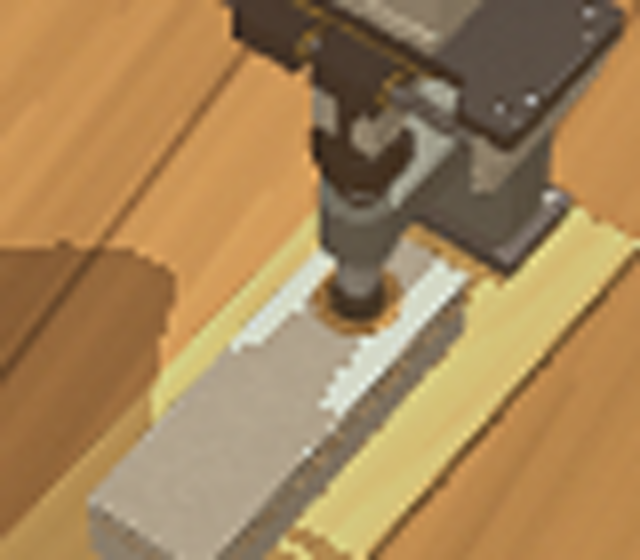

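The picture shows the knob down and the pad on the seal, centred at about (357,295). Force and position estimates average about 24.5 mm, so I nudge 0.6 mm further and hand in.

Request:
send_rows:
  moves:
    - {"slide":[0,0,0.004],"turn":0,"gripper":0}
    - {"slide":[0,0,0.004],"turn":0,"gripper":0}
    - {"slide":[0,0,0.004],"turn":0,"gripper":0}
    - {"slide":[0,0,0.004],"turn":0,"gripper":0}
    - {"slide":[0,0,0.004],"turn":0,"gripper":0}

```text
time_s: 12.62
tcp_pos: [0.5505, 0.0075, 0.147]
eef_rot: [-179.9, 0.0, -97.3]
contact_force: [-6.7, 0.4, 14.4]
gripper_width: 0.0006
gripper_force: 7.0
```

```bash
python3 - <<'E'
from h import *
goal([.5512,.0072,.147],-97.4)
print(order.close_job())
E
```

```text
t 12.6167 at [0.5505 0.0075 0.147 ] [-179.93    0.    -97.32] slide [ 0.001 -0.005 -0.   ] turn 0.001 F [-6.7  0.4 14.4] w 0.0006 7.0
the job is handed in; nothing more can be done
None
```

I handed the job in at 12.6 s: the seal measures within about 1 mm of the pad axis, and the shut fingertips still hold the knob about 25 mm down (14.4 N, depth worked out from force and position), after a first grasp try that pressed the lid at about 10 N without visibly moving the box.

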